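# Open the press-and-turn eyelet jar

### The arm

A 6-joint arm with a two-finger parallel gripper is mounted at the origin on the work surface. World frame = base frame: x ahead of the robot, y to its left, z up, the work surface at z = 0. Lengths are in m, angles in rad, forces in N, time in s.
With the tool pointing down it reaches from about 0.275 to 0.75 m from the base axis. Payload 10.2 kg.
Tool frame: the origin (TCP) lies on the mounting face of the last link; the fingertips stand 173 mm ahead of it and the grasp point (between the pads) lies 155 mm ahead of it; z points along the fingers, y is the line along which they close (so a half turn about z gives the same grasp; the last joint's range is limited). The gripper opens to 85 mm and grips with 20 to 120 N. Pads are 22 mm wide; open, the fingers measure 114 mm over their backs; the gripper's body (76 mm by 85 mm) begins 54 mm behind the grasp point. The pads swing forward as they close: fully open they stand 13 mm farther back than shut.
Start: joints at [1.074, 0.313, 1.498, -0, 1.331, -0.223], TCP at [0.142, 0.505, 0.405] pointing down, gripper open.
Joint ranges: [-2.94, 2.94], [-0.97, 2.17], [0.19, 2.56], [-1.23, 4.37], [0.02, 3.11], [-2.88, 2.88]. Speed limits (rad/s): [2.39, 2.39, 3.01, 3.14, 3.14, 3.14].

### API

Orientations are given as a 3x3 rotation matrix whose columns are the frame's x, y, z axes.
In Python, from station import r, vision, finish_job gives the robot as it stands.
- The arm moves only by the tool move_arm, never from a script. Its argument "steps" is text: rows parted by semicolons, each of 4 numbers parted by spaces: the shift along the tool's x, y, z in units of 25 mm (1.0 is 25 mm), then the turn about the tool's z in units of 6 degrees (1.0 is 6 degrees). In form: x y z roll; .... A call has 1 to 5 rows; each row shifts and turns the commanded pose from where the row before left it, along the tool's axes as they then stand; what a row does not reach is not made up. A row lasts 1/10 s, in which the tool goes at most 50 mm and 8.59 degrees, less where a joint would pass 70% of its speed; a pose out of reach is approached as far as the arm can. A call with a number of a shift or a turn outside -1 to 1 is refused whole. A call with a gripper value outside its range is refused whole. "hand" is the opening, from 0 (shut) to 1 (fully open), set as the call begins (left out, the last holds). The fingers move at their own pace and stop on an object; "newtons" is the grip in N (left out, the last holds). Time passes only in rows, so rows that do not move let the fingers close. It gives the time, the measured TCP pose, the force, the opening and the grip force at its end, in the units of the state.
- r.sense(): the state, without advancing time (a new reading comes with each control period).
- vision.get_image(name): name is "side" or "top" or "wrist"; returns the picture (384x512x3 uint8, red, green, blue); there is no depth.
- vision.camera_params(name): a dict with "K" (3x3 intrinsics, pixels), "origin" and "orientation" of the camera in the world. Camera axes: x right, y up, looking along -z (the intrinsics and any distortion apply to the point x, -y, -z); pixel columns grow to the right and rows downward; lengths in m; the calibration is good to about 2 mm. A picture is of the moment at which its call begins: read the wrist's pose just before it. camera_params takes no time and is no camera call; for the wrist camera it gives the pose at the moment of the call.
- finish_job(): hands the job in; it is judged then, once.
The state is a dict: "time": time; "qpos": joint angles; "joint_vel": joint speeds; "tau": joint torques, N m; "position": TCP position; "orientation": TCP orientation; "ft_force": force on the tool from outside, world axes, zero at the start; "wrist_torque": the same for the moment, N m; "opening": finger opening in m; "grip_force": force on a finger pad.
Only numpy, scipy, OpenCV 4.12 (cv2) and the standard library are available. Lean on these libraries where they do the work, as an engineer would, in place of code of your own. Each camera call takes 0.05 s, during which the arm holds its last target. There are 200 camera calls.

### The job

Open the blue eyelet jar on the handle-maker's bench: push its orange safety cap down against the spring and, keeping it down, turn it anticlockwise (seen from above) until it comes free. Then lift the cap off and set it down without dropping it, bar upwards and wholly on the round cork mat, and let go. Leave the mallet, the thread spool and the awl where they are.

Things in the scene. Friction and masses are not known exactly. Their poses are not given: they have to be found in the camera images.
- jar: Blue plastic jar fixed in a square wooden block (112 x 112 mm, 34 mm high) screwed to the bench; it does not move. Origin: centre of its underside on the bench, z up. Body 80 mm across, shoulder 85 mm above the bench. Three hooks outside the neck hold three feet inside the cap.
- jar_rim (a point): Centre of the jar's open mouth (neck 40 mm across), 107 mm above the bench. The capped jar starts locked: the cap turns only about 3 degrees. Kept down, it must be turned 55 to 85 degrees anticlockwise seen from above (70 is best; it frees at about 52, a stop blocks it at 88). Let up sooner, the hooks catch it. Free, it lifts straight up; clear of the neck 15 mm above shut.
- cap_bar (a point): Centre (half-way up) of the straight white grip bar on the loose orange cap; x along the bar, z up. Bar 50 mm long, 14 mm wide (y), 20 mm tall, standing on the cap's flat top, which is 10 mm below this point. Cap 64 mm across; its lower edge is 38 mm below this point. About 80 g. Shut on the jar, this point is 132 mm above the bench and the lower edge 9 mm above the jar's shoulder.
- disc (a joint): Sprung disc hidden inside the cap that rests on the jar's rim: how far the cap is pushed down (m). 0 shut, 0.0075 fully down, -0.004 when the cap is free or off. Push down fully (at least 6 mm) before and while turning. The spring pushes the cap up with 3.6 N when shut, 10 N fully down; freed, it raises the cap 4 mm.
- mat: Round cork mat with a thin black edge, fixed on the bench, 120 mm across, 5 mm thick. Origin: centre of its underside on the bench.
- mallet: Loose wooden mallet lying on the bench, handle 160 mm, head 90 x 44 mm. Origin under it, on the bench. Leave alone.
- spool: Loose red thread spool standing on the bench, 38 mm across, 50 mm tall. Origin: centre of its underside. Leave alone.
- awl: Loose awl with a blue handle lying on the bench, 160 mm long along its x axis. Leave alone.
There are look-alikes about, which are no part of the job. Of the things shaped like the part that bears cap_bar, the orange one is meant. Of the things that look like the jar, the smaller one is meant.

How it is judged:
On the way, in this order (a step that is already met when the one before it is completed fails the run):
1. the cap is pushed down against its spring on the jar (value of joint disc above 0.004 m and horizontal distance between cap_bar and jar below 0.008 m), for 0.1 s.
2. the cap is turned past its hooks while still on the jar (angle between the x axis of cap_bar and the x axis of jar, either way round above 0.75 rad and horizontal distance between cap_bar and jar below 0.01 m and z of cap_bar in the frame of jar below 0.145 m), for 0.1 s.
At the end, for the whole second after the job is handed in: The cap stands bar upwards (within 0.1 rad), at rest, its underside on the cork mat (within 4 mm) and its centre within 28 mm of the mat's centre, so that none of it overhangs (horizontal distance between cap_bar and mat below 0.028 m and angle between cap_bar's own z axis and vertical below 0.1 rad and height (world z) of cap_bar between 0.039 and 0.047 m and linear speed of cap below 0.02 m/s); the robot touches nothing.
It fails at once if the cap is wrenched round without being pushed down (horizontal distance between cap_bar and jar below 0.02 m and z of cap_bar in the frame of jar below 0.134 m and angle between the x axis of cap_bar and the x axis of jar, either way round between 0.2 and 0.65 rad and value of joint disc below 0.003 m).
It fails at once if the mallet is moved more than 20 mm (distance of mallet from where it was at the start of the episode above 0.02 m).
It fails at once if the spool is moved more than 20 mm (distance of spool from where it was at the start of the episode above 0.02 m).
It fails at once if the awl is moved more than 20 mm (distance of awl from where it was at the start of the episode above 0.02 m).
It fails at once if the cap is dropped from more than about 25 mm (horizontal distance between cap_bar and jar above 0.08 m and linear speed of cap above 0.7 m/s and contact force between the fingers and cap below 0.05 N).
It also fails if it takes over 45 s, if anything falls off the work surface, if the arm or the gripper's body presses on something with over 40 N, if the wrist force passes 120 N, or if a joint passes its speed limit or range.

## Working session

There is one attempt and no reset: what is moved stays moved. The work goes in short steps, Python scripts to look and compute and a tool call to move; the robot and the scene stay as the last step left them, time stands still between calls to the robot, and variables do not carry over. Pictures are saved under pics/ and viewed, at most 10 in all, crops included, and the job is handed in when it is done.

Besides the shell and the picture viewer there is one more tool, called after "Call:" as name(argument=value, ...) on one line, values as JSON. move_arm: Moves the arm, as the interface text tells. Shifts and turns lie within -1 to 1; 1 stands for 25 mm of shift or 6 degrees of turn. Its arguments: {"type":"object","properties":{"steps":{"type":"string"},"hand":{"type":"number"},"newtons":{"type":"number"}},"required":["steps"]}

```bash
mkdir -p pics; cat > h.py <<'E'
import numpy as np, cv2
from station import r, vision, finish_job
def grab(n,f):
    p=vision.camera_params(n); im=vision.get_image(n); cv2.imwrite(f'pics/{f}.png',im[:,:,::-1]); np.savez(f'pics/{f}.npz',im=im,**{k:np.array(p[k]) for k in('K','origin','orientation')}); return im,p
def load(f):
    d=np.load(f'pics/{f}.npz'); return d['im'],d
def ray(p,u,v):
    d=np.linalg.inv(np.array(p['K']))@[u,v,1]; return np.array(p['origin']),np.array(p['orientation'])@(d*[1,-1,-1])
def onz(p,u,v,z):
    o,d=ray(p,u,v); return o+d*(z-o[2])/d[2]
def proj(p,X):
    c=np.array(p['orientation']).T@(np.array(X)-p['origin']); c=c*[1,-1,-1]; q=np.array(p['K'])@c; return q[:2]/q[2]
E
python3 - <<'E'
from h import *
a,p=grab('top','top0'); b,q=grab('side','side0')
print(p.keys(),p['origin'],q['origin'])
cv2.imwrite('pics/both.png',cv2.resize(np.hstack([a,b])[:,:,::-1],(800,300),interpolation=cv2.INTER_AREA))
print(r.sense())
E
```

```text
dict_keys(['K', 'origin', 'orientation']) [0.37432351 0.00301353 1.30851395] [0.40137339 0.88676804 0.6272148 ]
{'time': 0.1, 'qpos': array([ 1.07361322e+00,  3.13395361e-01,  1.49830469e+00,  1.69474476e-05,
        1.33100248e+00, -2.23407355e-01]), 'joint_vel': array([-0.00035693, -0.00166212, -0.00180927, -0.00016119,  0.00042881,
       -0.00016093]), 'tau': array([ 3.46352528e-03, -4.12893784e+01, -2.60141480e+01, -2.41601319e-04,
        2.99857260e-03,  1.50115875e-05]), 'position': array([0.14194724, 0.50542441, 0.40421276]), 'orientation': array([[-9.62755756e-01,  2.70372076e-01, -5.43827324e-04],
       [ 2.70372496e-01,  9.62755305e-01, -9.67652490e-04],
       [ 2.61946429e-04, -1.07864896e-03, -9.99999384e-01]]), 'ft_force': array([ 0.13251139,  0.10127818, -0.22670155]), 'wrist_torque': array([-0.01396914, -0.01143317,  0.01303801]), 'grip_force': 0.0, 'opening': 0.08565884386331567}
```

View pics/top0.png

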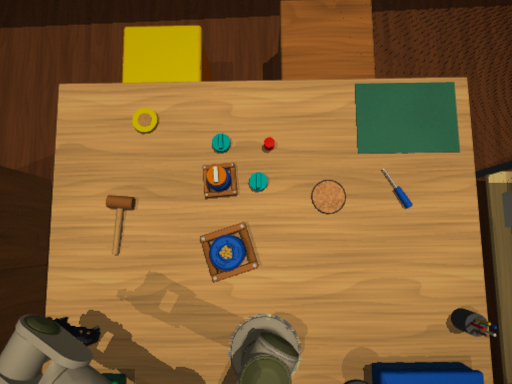

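View pics/side0.png

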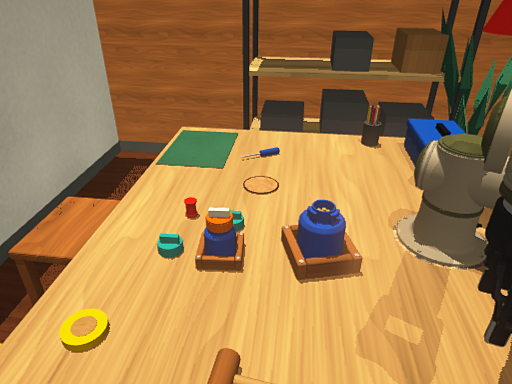

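In the top view the base is at the bottom, with x pointing up and y pointing left. Candidates:
- **Caps:** orange at (217,177) on the small jar, teal at (221,143) and (258,182). The orange one is meant.
- **Jars:** small blue at (220,180), and a larger open one at (229,253). The smaller is meant.
- **Mat:** cork disc with a black edge at (328,197). The yellow ring at (145,121) is not it.

I'll measure these and confirm with a crop.

```bash
python3 - <<'E'
from h import *
im,p=load('top0'); hsv=cv2.cvtColor(im,cv2.COLOR_RGB2HSV)
def sub(m,x0,x1,y0,y1):
    z=np.zeros_like(m); z[y0:y1,x0:x1]=m[y0:y1,x0:x1]; return z
roi=(198,242,158,202)
o=sub(cv2.inRange(hsv,(8,190,150),(20,255,255)),*roi)
w=sub(cv2.inRange(hsv,(0,0,150),(180,90,255)),*roi)
both=cv2.morphologyEx(o|w,cv2.MORPH_CLOSE,np.ones((3,3)))
c=max(cv2.findContours(both,0,2)[0],key=cv2.contourArea); (u,v),rad=cv2.minEnclosingCircle(c)
print('cap',u,v,rad,onz(p,u,v,.122), 'diam',2*rad*(1.3085-.122)/p['K'][0][0])
c=max(cv2.findContours(w,0,2)[0],key=cv2.contourArea); print('bar',cv2.minAreaRect(c),onz(p,*cv2.minAreaRect(c)[0],.142))
dk=sub(cv2.inRange(hsv,(0,0,0),(180,255,75)),305,352,172,222)
c=cv2.findNonZero(dk); e=cv2.fitEllipse(c); print('mat',e,onz(p,*e[0],.005),e[1][0]*1.303/p['K'][0][0])
cv2.imwrite('pics/crop0.png',cv2.resize(im[125:225,190:350,::-1],None,fx=5,fy=5,interpolation=cv2.INTER_CUBIC))
E
```

```text
cap 219.05490112304688 179.53070068359375 20.241878509521484 [0.56210543 0.13705992 0.122     ] diam 0.12857176487106084
bar ((215.3724365234375, 173.96897888183594), (14.28382396697998, 4.2353196144104), 85.2363510131836) [0.57694226 0.14652918 0.142     ]
mat ((327.96881103515625, 196.31201171875), (33.197425842285156, 33.717586517333984), 134.832763671875) [ 0.51618371 -0.23157857  0.005     ] 0.11578328798627188
```

View pics/crop0.png

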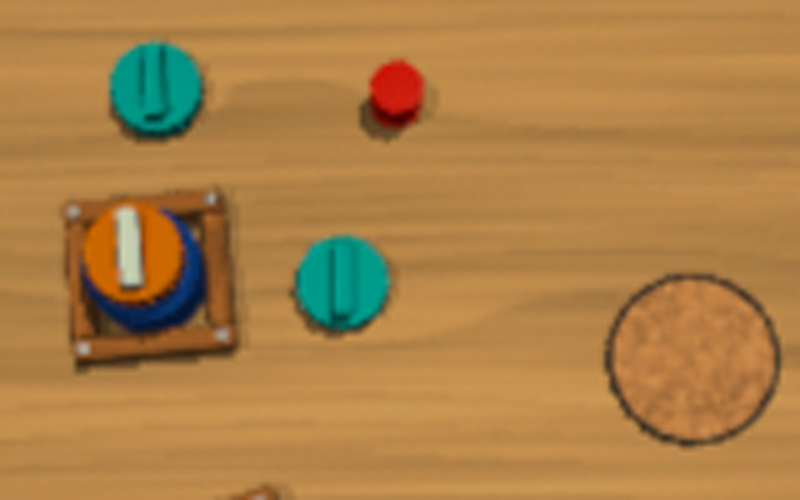

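The crop confirms the choice: the orange cap with the white bar, centred near (216,175), sits on the small blue jar. The bar is yawed about +4.5°, matching the block. The mat is at about (0.516, -0.232). My orange mask picked up wood, so I'll use the bar at (0.577, 0.1465) for the approach and refine it with the wrist camera.

Call:
move_arm(steps="0 0 0 -0.85; 0 0 0 -0.85; 0 0 0 -0.85; 0 0 0 -0.83; -1 -1 0 0", hand=1, newtons=90)

```text
time: 0.6
position: [0.1676, 0.4833, 0.4043]
orientation: [[-0.996, -0.086, -0.001], [-0.086, 0.996, -0.0], [0.001, 0.0, -1.0]]
ft_force: [2.0, -0.5, 0.3]
opening: 0.0854
grip_force: 0.0
```

Call:
move_arm(steps="-1 -1 0 0; -1 -1 0 0; -1 -1 0 0; -1 -1 0 0; -1 -1 0 0")

```text
time: 1.1
position: [0.3044, 0.3668, 0.4045]
orientation: [[-0.997, -0.08, -0.0], [-0.08, 0.997, -0.0], [0.0, -0.0, -1.0]]
ft_force: [0.2, 1.0, 0.5]
opening: 0.0852
grip_force: 0.0
```

Call:
move_arm(steps="-1 -1 0 0; -1 -1 0 0; -1 -1 0 0; -1 -1 0 0; -1 -1 0 0")

```text
time: 1.6
position: [0.439, 0.2522, 0.4045]
orientation: [[-0.997, -0.08, -0.001], [-0.08, 0.997, -0.0], [0.001, -0.0, -1.0]]
ft_force: [0.7, 1.1, -0.1]
opening: 0.0854
grip_force: 0.0
```

Call:
move_arm(steps="-1 -1 0 0; -1 -1 0 0; 0 0 0 0; 0 0 0 0")

```text
time: 2.0
position: [0.4921, 0.2072, 0.4042]
orientation: [[-0.997, -0.079, -0.001], [-0.079, 0.997, -0.0], [0.001, 0.0, -1.0]]
ft_force: [-0.4, 0.1, -0.1]
opening: 0.0855
grip_force: 0.0
```

```bash
python3 - <<'E'
from h import *
s=r.sense(); print(s['position'],s['orientation'][:,:2],s['time'],s['qpos'])
im,p=grab('wrist','w1'); print(p['origin'],proj(p,[.577,.1465,.142]))
E
```

```text
[0.49209175 0.2072306  0.40417419] [[-9.96877207e-01 -7.89572749e-02]
 [-7.89573308e-02  9.96877996e-01]
 [ 1.25488224e-03  9.40635660e-05]] 2.0 [ 1.78974694e-01  3.33219366e-01  1.47125459e+00  2.24838840e-04
  1.33835794e+00 -1.47091317e+00]
[0.4083716  0.20093461 0.37286594] [176.17784366 284.10105556]
```

View pics/w1.png

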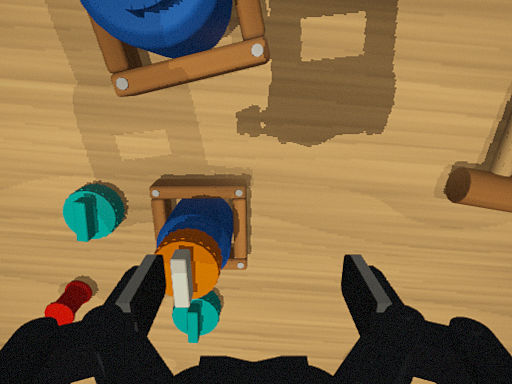

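The wrist view shows the orange cap at (188,270) on the small jar, with the white bar at (180,277). The predicted bar position was (176,284), so it agrees. Next I'll measure the bar's top face precisely.

```bash
python3 - <<'E'
from h import *
im,p=load('w1'); hsv=cv2.cvtColor(im,cv2.COLOR_RGB2HSV)
m=cv2.inRange(hsv,(0,0,165),(180,70,255)); z=np.zeros_like(m); z[235:320,150:225]=m[235:320,150:225]
c=max(cv2.findContours(z,0,1)[0],key=cv2.contourArea)
rc=cv2.minAreaRect(c); bp=cv2.boxPoints(rc); P=np.array([onz(p,u+0,v+0,.142) for u,v in bp])
print(rc); print(P.round(4)); print('centre',P.mean(0)); print(np.linalg.norm(P[1]-P[0]),np.linalg.norm(P[2]-P[1]))
o=cv2.inRange(hsv,(8,200,190),(20,255,255)); z2=np.zeros_like(o); z2[225:310,145:225]=o[225:310,145:225]
q=np.array([onz(p,*t[0],.122) for t in cv2.findNonZero(z2|z)]); print('capbox',q.min(0),q.max(0))
for k in [(155,194),(239,193),(240,266)]: print('screw',onz(p,*k,.036).round(4))
s=r.sense();R=s['orientation']
e=max([P[1]-P[0],P[2]-P[1]],key=np.linalg.norm); print('yaw',np.degrees(np.arctan2(e[1],e[0]))%180)
print('move units',R.T@(np.r_[P.mean(0)[:2],.297]-s['position'])/.025)
E
```

```text
((179.58416748046875, 283.34161376953125), (48.15979766845703, 14.826054573059082), 84.2894058227539)
[[0.5534 0.1412 0.142 ]
 [0.551  0.1536 0.142 ]
 [0.5999 0.1583 0.142 ]
 [0.6026 0.145  0.142 ]]
centre [0.5767066 0.1495239 0.142    ]
0.01271006917084601 0.04913480161749049
capbox [0.54222805 0.12345075 0.122     ] [0.61803353 0.18105637 0.122     ]
screw [0.5343 0.0975 0.036 ]
screw [0.5255 0.1936 0.036 ]
screw [0.6215 0.2009 0.036 ]
yaw 5.396508418802977
move units [-3.20999839 -2.59440294  4.29156482]
```

Call:
move_arm(steps="-0.8 -0.65 0 -0.12; -0.8 -0.65 0 0; -0.8 -0.65 0 0; -0.81 -0.67 0 0; 0 0 0.5 0")

```text
time: 2.55
position: [0.5788, 0.1489, 0.3929]
orientation: [[-0.996, -0.092, 0.003], [-0.092, 0.996, -0.0], [-0.003, -0.0, -1.0]]
ft_force: [-0.1, -0.1, -0.1]
opening: 0.0857
grip_force: 0.0
```

Call:
move_arm(steps="0 0 1 0; 0 0 1 0; 0 0 0.8 0; 0 0 0 0; 0 0 0 0", hand=0.5)

```text
time: 3.05
position: [0.5772, 0.1503, 0.3228]
orientation: [[-0.996, -0.094, 0.0], [-0.094, 0.996, 0.0], [-0.0, 0.0, -1.0]]
ft_force: [0.2, 0.4, 0.7]
opening: 0.0426
grip_force: 0.0
```

```bash
python3 - <<'E'
from h import *
s=r.sense(); R=s['orientation']; print(s['position'],s['time'],s['opening'],s['qpos'])
print(R.T@(np.r_[.577,.149,.297]-s['position'])/.025, np.degrees(np.arctan2(-R[1,0],-R[0,0])))
grab('wrist','w2'); grab('side','s2')
E
```

```text
[0.57723665 0.15033199 0.32277447] 3.05 0.042579397824943646 [ 5.85292760e-02  5.38793707e-01  1.38313727e+00  1.11934964e-04
  1.21952961e+00 -1.60617747e+00]
[ 0.01455826 -0.05226104  1.03097142] 5.378463916782783
```

View pics/w2.png

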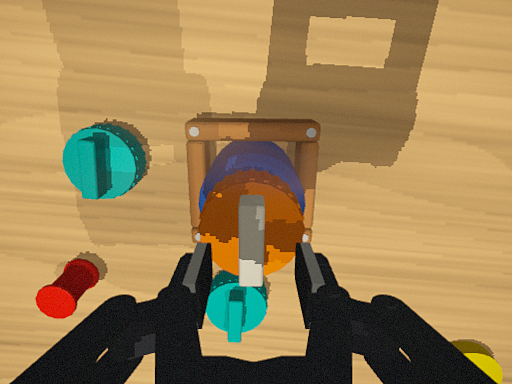

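The white bar at (252,240) lies midway between the fingers and parallel to the pads. I'll go down and grip it.

Call:
move_arm(steps="0 -0.04 0.5 0; 0 0 0.5 0; 0 0 0 0; 0 0 0 0")

```text
time: 3.55
position: [0.5778, 0.1484, 0.2968]
orientation: [[-0.996, -0.092, -0.001], [-0.092, 0.996, -0.0], [0.001, 0.0, -1.0]]
ft_force: [0.1, -0.1, 0.7]
opening: 0.0424
grip_force: 0.0
```

Call:
move_arm(steps="0 0 0 0; 0 0 0 0; 0 0 0 0; 0 0 0 0; 0 0 0 0", hand=0, newtons=90)

```text
time: 4.05
position: [0.5779, 0.1485, 0.2976]
orientation: [[-0.996, -0.093, 0.001], [-0.093, 0.996, 0.0], [-0.001, -0.0, -1.0]]
ft_force: [-0.0, 0.5, 3.8]
opening: 0.012
grip_force: 89.3
```

Call:
move_arm(steps="0 0 0.1 0; 0 0 0.1 0; 0 0 0.08 0; 0 0 0 0; 0 0 0 0")

```text
time: 4.55
position: [0.5779, 0.1485, 0.2909]
orientation: [[-0.996, -0.093, 0.001], [-0.093, 0.996, 0.0], [-0.001, -0.0, -1.0]]
ft_force: [-2.5, 0.0, 9.0]
opening: 0.0119
grip_force: 90.1
```

Call:
move_arm(steps="0 0 0.06 0; 0 0 0.04 0; 0 0 0 0; 0 0 0 0")

```text
time: 4.95
position: [0.5778, 0.1485, 0.2902]
orientation: [[-0.996, -0.093, 0.002], [-0.093, 0.996, -0.0], [-0.002, -0.0, -1.0]]
ft_force: [-7.3, -1.6, 22.3]
opening: 0.0118
grip_force: 92.4
```

Bottomed out at 22 N. Now turning anticlockwise (negative roll).

Call:
move_arm(steps="0 0 0 -0.3; 0 0 0 -0.5; 0 0 0 -0.6; 0 0 0 -0.6; 0 0 0 0")

```text
time: 5.45
position: [0.5781, 0.1487, 0.2903]
orientation: [[-0.954, -0.299, 0.004], [-0.299, 0.954, 0.001], [-0.004, -0.0, -1.0]]
ft_force: [-4.3, 1.3, 20.7]
opening: 0.0116
grip_force: 91.9
```

Turned 12° with the cap still fully down.

Call:
move_arm(steps="0 0 0 -0.7; 0 0 0 -0.7; 0 0 0 -0.7; 0 0 0 -0.7; 0 0 0 -0.7")

```text
time: 5.95
position: [0.5782, 0.1492, 0.2903]
orientation: [[-0.783, -0.622, 0.005], [-0.622, 0.783, 0.002], [-0.005, -0.001, -1.0]]
ft_force: [-2.5, 4.9, 20.2]
opening: 0.0118
grip_force: 91.8
```

Call:
move_arm(steps="0 0 0 -0.7; 0 0 0 -0.7; 0 0 0 -0.7; 0 0 0 -0.7; 0 0 0 -0.7")

```text
time: 6.45
position: [0.578, 0.1493, 0.2903]
orientation: [[-0.508, -0.861, 0.004], [-0.861, 0.508, 0.002], [-0.004, -0.002, -1.0]]
ft_force: [-5.0, 4.0, 19.2]
opening: 0.0119
grip_force: 91.8
```

Call:
move_arm(steps="0 0 0 -0.7; 0 0 0 -0.7; 0 0 0 -0.6; 0 0 0 0; 0 0 0 0")

```text
time: 6.95
position: [0.578, 0.1494, 0.2903]
orientation: [[-0.32, -0.947, 0.004], [-0.947, 0.32, 0.003], [-0.004, -0.003, -1.0]]
ft_force: [-3.4, 6.2, 19.4]
opening: 0.0119
grip_force: 91.8
```

```bash
python3 - <<'E'
from h import *
s=r.sense(); R=s['orientation']; print(s['qpos'],np.degrees(np.arctan2(-R[1,0],-R[0,0])),s['wrist_torque'])
im,p=grab('wrist','w3'); a,q=grab('top','t3')
cv2.imwrite('pics/c3.png',np.hstack([im[100:300,130:380],cv2.resize(a[145:215,180:260],(228,200))])[:,:,::-1])
E
```

```text
[ 5.66057925e-02  5.73624170e-01  1.41738275e+00  2.51883684e-03
  1.14612257e+00 -2.76008625e+00] 71.32575413797402 [ 1.08863878  0.73512222 -0.012872  ]
```

View pics/c3.png

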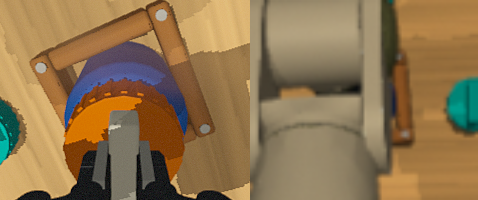

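The bar is still square in the pads and has turned 66° relative to the block. Now I'll lift it slowly.

Call:
move_arm(steps="0 0 -0.15 0; 0 0 -0.2 0; 0 0 -0.2 0; 0 0 -0.2 0; 0 0 0 0")

```text
time: 7.55
position: [0.5778, 0.1483, 0.3066]
orientation: [[-0.32, -0.947, -0.0], [-0.947, 0.32, -0.0], [0.0, 0.0, -1.0]]
ft_force: [-1.1, 1.8, 1.6]
opening: 0.0115
grip_force: 89.3
```

Call:
move_arm(steps="0 0 -0.3 0; 0 0 -0.4 0; 0 0 -0.5 0; 0 0 -0.5 0; 0 0 0 0")

```text
time: 8.05
position: [0.578, 0.1485, 0.3515]
orientation: [[-0.32, -0.947, 0.004], [-0.947, 0.32, 0.0], [-0.001, -0.004, -1.0]]
ft_force: [0.0, 0.8, -0.6]
opening: 0.0121
grip_force: 88.9
```

Cap is off (Fz −0.6 N, consistent with its mass). I'll unwind the wrist and carry it to the mat.

Call:
move_arm(steps="0 0 0 0.8; 0 0 0 1; 0 0 0 1; 0 0 0 1; 0 0 0 1")

```text
time: 8.55
position: [0.5778, 0.1485, 0.3487]
orientation: [[-0.74, -0.673, -0.0], [-0.673, 0.74, -0.0], [0.0, 0.0, -1.0]]
ft_force: [-0.4, 0.5, -0.7]
opening: 0.0119
grip_force: 88.9
```

Call:
move_arm(steps="0 0 0 1; 0 0 0 1; 0 0 0 1; 0 0 0 1; 0 0 0 1")

```text
time: 9.05
position: [0.5778, 0.1484, 0.3487]
orientation: [[-0.977, -0.212, -0.0], [-0.212, 0.977, -0.0], [0.0, 0.0, -1.0]]
ft_force: [0.3, -0.0, -0.7]
opening: 0.0117
grip_force: 88.9
```

Call:
move_arm(steps="0 0 0 1; 0 0 0 0.2; 0 -0.6 0 0; 0.3 -0.9 0 0; 0.3 -1 0 0")

```text
time: 9.55
position: [0.5685, 0.0835, 0.3488]
orientation: [[-0.995, -0.096, -0.0], [-0.096, 0.995, -0.0], [0.0, -0.0, -1.0]]
ft_force: [0.2, 0.1, -1.0]
opening: 0.0118
grip_force: 88.9
```

Call:
move_arm(steps="0.3 -1 0 0; 0.3 -1 0 0; 0.3 -1 0 0; 0.3 -1 0 0; 0.3 -1 0 0")

```text
time: 10.05
position: [0.5424, -0.045, 0.349]
orientation: [[-0.996, -0.095, 0.0], [-0.095, 0.996, -0.0], [0.0, -0.0, -1.0]]
ft_force: [0.3, -0.6, -0.4]
opening: 0.012
grip_force: 88.9
```

Call:
move_arm(steps="0.3 -1 0 0; 0.3 -1 0 0; 0.3 -1 0 0; 0.3 -1 0 0; 0.3 -0.9 0 0")

```text
time: 10.55
position: [0.5162, -0.1706, 0.349]
orientation: [[-0.996, -0.094, -0.0], [-0.094, 0.996, -0.0], [0.0, -0.0, -1.0]]
ft_force: [0.2, -0.4, -0.6]
opening: 0.0117
grip_force: 88.9
```

Call:
move_arm(steps="0.3 -0.8 0 0; 0.3 -0.6 0 0; 0 -0.3 0 0; 0 0 0 0; 0 0 0 0")

```text
time: 11.05
position: [0.506, -0.212, 0.3489]
orientation: [[-0.996, -0.093, -0.0], [-0.093, 0.996, 0.0], [0.0, 0.0, -1.0]]
ft_force: [-0.5, 0.4, -1.4]
opening: 0.0118
grip_force: 88.9
```

```bash
python3 - <<'E'
from h import *
s=r.sense(); R=s['orientation']; print(s['position'],s['time'],s['qpos'],s['ft_force'],s['opening'])
im,p=grab('wrist','w4')
print('units',R.T@(np.r_[.516,-.2315,.208]-s['position'])/.025, 'mat px pred',proj(p,[.516,-.2315,.005]))
E
```

```text
[ 0.50601551 -0.21200014  0.34888717] 11.05 [-6.10368504e-01  4.12559248e-01  1.50726707e+00  1.54714752e-04
  1.22194546e+00 -2.27477736e+00] [-0.46937022  0.39526746 -1.42234135] 0.011827458300159892
units [-0.32500246 -0.81517214  5.63528838] mat px pred [233.64617349 178.45374724]
```

View pics/w4.png

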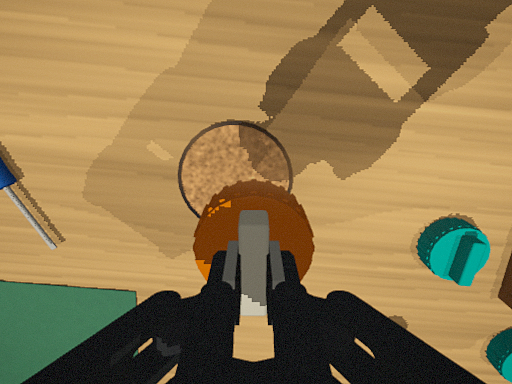

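The mat's circle is centred at (235,178), and the prediction was (234,178), so its position holds. The awl is well clear. Moving over the mat and down.

Call:
move_arm(steps="-0.33 -0.82 0 0; 0 0 0.8 0; 0 0 1 0; 0 0 1 0; 0 0 1 0")

```text
time: 11.6
position: [0.5163, -0.2311, 0.2531]
orientation: [[-0.996, -0.094, 0.0], [-0.094, 0.996, -0.0], [-0.0, -0.0, -1.0]]
ft_force: [-0.1, -0.1, -0.9]
opening: 0.0118
grip_force: 89.0
```

Call:
move_arm(steps="0 0 0.9 0; 0 0 0.5 0; 0 0 0.2 0; 0 0 0 0; 0 0 0 0")

```text
time: 12.1
position: [0.5163, -0.2319, 0.215]
orientation: [[-0.996, -0.093, 0.001], [-0.093, 0.996, -0.001], [-0.001, -0.001, -1.0]]
ft_force: [-0.1, -1.2, -0.8]
opening: 0.0118
grip_force: 88.9
```

Call:
move_arm(steps="0 0 0.1 0; 0 0 0.08 0; 0 0 0.05 0; 0 0 0 0; 0 0 0 0")

```text
time: 12.6
position: [0.5161, -0.2319, 0.2089]
orientation: [[-0.996, -0.093, 0.0], [-0.093, 0.996, -0.0], [-0.0, -0.0, -1.0]]
ft_force: [-1.5, 1.8, 4.7]
opening: 0.0118
grip_force: 89.8
```

Contact at the expected height. Releasing.

Call:
move_arm(steps="0 0 0 0; 0 0 0 0; 0 0 0 0; 0 0 0 0", hand=0.5)

```text
time: 13.0
position: [0.516, -0.2319, 0.2081]
orientation: [[-0.996, -0.093, -0.0], [-0.093, 0.996, 0.0], [0.0, 0.0, -1.0]]
ft_force: [-0.3, 0.7, -0.3]
opening: 0.043
grip_force: 0.0
```

Call:
move_arm(steps="0 0 -0.3 0; 0 0 -0.7 0; 0 0 -1 0; 0 0 -1 0; 0 0 -1 0")

```text
time: 13.5
position: [0.5159, -0.2318, 0.3098]
orientation: [[-0.996, -0.093, 0.0], [-0.093, 0.996, -0.0], [-0.0, -0.0, -1.0]]
ft_force: [-0.4, -1.0, -0.8]
opening: 0.0427
grip_force: 0.0
```

Call:
move_arm(steps="0.5 0 -1 0; 0.5 0 -1 0; 0 0 0 0; 0 0 0 0; 0 0 0 0")

```text
time: 14.0
position: [0.4912, -0.2341, 0.3574]
orientation: [[-0.996, -0.093, -0.001], [-0.093, 0.996, 0.001], [0.001, 0.001, -1.0]]
ft_force: [0.5, 0.5, -0.2]
opening: 0.043
grip_force: 0.0
```

```bash
python3 - <<'E'
from h import *
s=r.sense(); print(s['position'],s['time'],s['ft_force'],s['opening'])
im,p=grab('wrist','w5'); b,q=grab('side','s5')
print('pred bar top',proj(p,[.516,-.2315,.053]))
cv2.imwrite('pics/c5.png',np.hstack([im[80:384],cv2.resize(b[140:230,200:320],(288,216)).__class__ is None or cv2.copyMakeBorder(cv2.resize(b[140:230,200:320],(288,216)),0,88,0,0,0)])[:,:,::-1])
E
```

```text
[ 0.4912303  -0.23408096  0.35739035] 14.0 [ 0.47005451  0.48928478 -0.17832615] 0.04302281550793094
pred bar top [253.10171168 207.63837862]
```

View pics/c5.png

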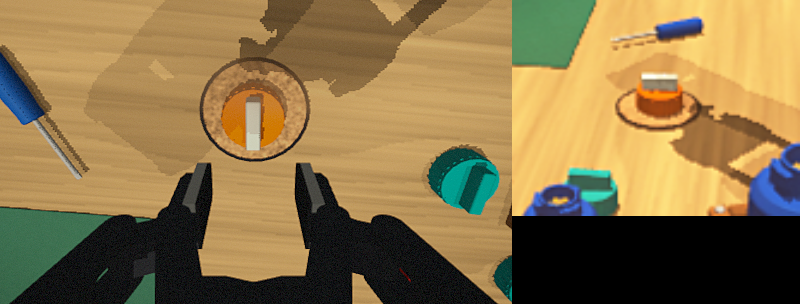

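The orange cap stands upright at (253,120) in the crop, wholly inside the mat's black ring. The gripper is clear, and the awl looks undisturbed.

```bash
python3 -c "
from station import finish_job
print(finish_job())"
```

```text
the job is handed in; nothing more can be done
None
```

I opened the small blue jar by pressing the orange cap fully down and turning it 66° anticlockwise, then set the cap bar-up on the cork mat, let go, and handed the job in after about 14 s of robot time; the hand-in returned no verdict.

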